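# Gauge and clamp the pinion cube

## Robot

A 7-joint arm with a two-finger parallel gripper is mounted at the origin on the work surface. World frame = base frame: x ahead of the robot, y to its left, z up, the work surface at z = 0. Lengths are in m, angles in rad, forces in N, time in s.
With the tool pointing down it reaches from about 0.4 to 0.875 m from the base axis. Payload 6.5 kg.
Tool frame: the origin (TCP) lies at the very end of the fingers, on their centre line; the grasp point (between the pads) lies 19 mm behind it; z points along the fingers, x is the direction in which the jaws open and shut, and the axes are right-handed (so a half turn about z gives the same grasp; the last joint's range is limited). The gripper opens to 85 mm and grips with 20 to 120 N. Pads are 22 mm wide; open, the fingers measure 114 mm over their backs; the gripper's body (76 mm by 85 mm) begins 54 mm behind the grasp point. The pads swing forward as they close: fully open they stand 13 mm farther back than shut.
Start: joints at [1.088, 0.536, -0.004, 1.538, 0.003, 1.067, -0.071], TCP at [0.263, -0.594, 0.231] pointing down, gripper open.
Joint ranges: [-2.7, 2.7], [-0.37, 2.16], [-1.27, 1.26], [0.24, 2.4], [-1.31, 4.45], [0.19, 1.91], [-2.76, 2.76]. Speed limits (rad/s): [2.39, 2.39, 3.14, 3.14, 3.14, 3.14, 3.14].

## Interface

Orientations are given as [roll, pitch, yaw] about the fixed x, y, z axes, in that order (R = Rz(yaw) Ry(pitch) Rx(roll)).
In Python, from workcell import env gives the robot as it stands. The module is installed in compiled form; this text tells all that it offers. Calls block until the motion is done:
- env.reach(position, orientation): joint-space move of the TCP to a pose.
- env.move_l(position, rot=None, v=0.15, max_force=None): straight line of the TCP; rot=None keeps the orientation; v is the mean speed in m/s. With max_force (N) it stops when the force on the tool has changed by that much, and returns True; else False.
- env.move_j(angles): joint-space move.
- env.grip(opening, newtons=None): finger opening in m; newtons is the grip in N (None keeps the last); returns when the fingers have stopped.
- env.wait(seconds).
- env.inverse_kinematics(position, orientation): joint angles nearest the present ones, or None.
- env.get_state(): the state.
- env.camera(name): name is "scene" or "side" or "wrist"; returns a dict with "frame" (420x560x3 uint8, red, green, blue), "K" (3x3 intrinsics, pixels), "distortion" ([k1, k2, p1, p2, k3] as OpenCV has them; the pictures are not rectified), "rvec" (rotation vector, rad) and "tvec" (3), from world to camera coordinates, as OpenCV has them; the wrist camera has in their place "T_tool_cam" (4x4, takes a point from camera to tool coordinates, whose origin is the TCP and whose axes are the tool frame's). Camera axes: x right, y down, z forward; pixel columns grow to the right and rows downward; lengths in m; the calibration is good to about 2 mm. A picture is of the moment at which its call begins: read the wrist's pose just before it. There is no depth.
A pose or a line that the arm cannot do raises env.Unreachable and nothing moves.
- env.hand_in(): hands the job in, once; it reports no verdict.
The state is a dict: "time_s": time; "q": joint angles; "qd": joint speeds; "effort": joint torques, N m; "ee_pos": TCP position; "ee_rot": TCP orientation; "wrist_force": force on the tool from outside, world axes, zero at the start; "ft_torque": the same for the moment, N m; "finger_gap": finger opening in m.
Only numpy, scipy, OpenCV 4.12 (cv2) and the standard library are available. Lean on these libraries where they do the work, as an engineer would, in place of code of your own. Each camera call takes 0.05 s, during which the arm holds its last target. There are 200 camera calls.

## Task

Take the gauge blade from its wooden holder and put it upright, fully down, into the gap between the clear pinion cube and the dark steel stop of the clamp fixture. Then pump the orange ratchet trigger so that the clamp jaw's spring nose comes up and presses the cube against the blade and the blade against the stop, until the yellow stripe of the nose has gone into the jaw while some green still shows (squeezing the red in crushes the cube), without pushing the jaw by hand. Finish while still holding the trigger squeezed like this, since letting go loses the pressure; leave the tray, its brass wheels and the brush where they are.

Things in the scene. Friction and masses are not known exactly. Their poses are not given: they have to be found in the camera images.
- fixture: clamp fixture, fixed: aluminium base plate 90 (x) x 260 (y) x 12 mm; origin at the centre of its underside, +y = clamping direction (the fixture positions in this list are in this frame, mm). Dark steel stop: y 100 to 126, x +-30, top z 50. Low rails (x +-22 to +-27, y 15 to 100, top z 24) guide the cube. Clamp at the -y end: grey cheeks y -115 to -35, x +-20, top z 76; axes upright
- slot (a point): the place for the blade: on the fixture's floor (top of the base plate, z 12), 4.5 mm in front of the stop's face; axes as the fixture's. The blade pressed flat against the stop has its origin 2 mm to +y of this point
- cube: clear acrylic cube with a brass pinion inside, 40 mm, 80 g, loose between the rails on the base plate; origin at the centre of its underside, axes as the fixture's. It starts 9 to 12 mm in front of the stop and slides easily along y
- blade: gauge blade, loose: upright steel blade 26 (x) x 5 (y) x 54 mm, above it a blue handle 30 (x) x 14 (y) mm from 52 to 96 mm height; origin at the centre of the blade's lower end, z up along the blade. It starts standing in the holder; grasp the handle from above across its 14 mm
- holder: wooden holder block 60 (x) x 50 (y) x 40 mm, fixed, origin at the centre of its underside; slot 28 x 7 mm in its top, floor 8 mm above the bench; the blade stands 32 mm deep in it, axes about as the holder's
- jaw: blue clamp jaw with toothed bar, slides along fixture +y (72 mm at most), starts 0 to 15 mm on its way; origin = the fixture's origin shifted by its travel. Ratchet teeth 6 mm apart: a full stroke (15 mm) brings it on 12 to 15 mm, then the trigger must return fully. Friction of 3 N keeps it between strokes, but once the nose presses it slips back when the trigger is let go
- nose (a joint): how far the spring nose is pushed into the jaw, m: 0 out, 0.020 fully in; 0.6 N per mm. Striped shaft 15 mm thick: from the jaw on, yellow 6 mm, green 7 mm, red 7 mm, then the steel face disc. Yellow is gone at 0.006, green is gone at 0.013; deeper crushes the cube
- nose_face (a point): centre of the nose's face disc (24 mm across) that meets the cube, 34 mm above the fixture's underside; axes as the fixture's. With the blade clamped, the cube's near face is at fixture y 55
- trigger: orange ratchet trigger, an upright lever; origin at its pivot (fixture y -80, z 8), z along the lever. At rest it leans 0.12 rad away from the handle (to -y); squeezed fully it has turned 0.24 rad towards the handle. A spring of 3 to 5 N at the grip returns it. The jaw goes 0.58 mm per mm at the grip
- trigger_grip (a point): the point to push on, 110 mm up the lever, in the middle of its grip (25 wide in x, 10 thick in y, from 24 mm below to 26 mm above this point). At rest at fixture y -93, z 117; fully squeezed at y -67
- handle (a point): middle of the black fixed handle, an upright bar beside the trigger: 24 wide in x, fixture y -58 to -50, z 76 to 145; this point is at y -54, z 120. Trigger and handle together measure 48 mm over their outer faces at rest, 22 mm fully squeezed; gripper from above, closing along fixture y
- tray: aluminium gear tray 130 x 130 x 22 mm, loose, bystander; origin at the centre of its underside
- wheel0: brass warning wheel, 36 mm across, lying in the tray, bystander
- wheel1: brass warning wheel like the others, bystander
- wheel2: brass warning wheel like the others, bystander
- wheel3: brass warning wheel like the others, bystander
- brush: stainless bench brush 200 mm long lying on the bench, bystander
There are look-alikes about, which are no part of the job. There is more than one size of the blade; the job needs the middle-sized.

How it is judged:
By the outcome, as a careful person would: the job done as asked, in the order asked, and still so for the second after the job is handed in, while the arm keeps its last pose, push and grip.
It also fails if it takes over 64 s, if anything falls off the work surface, if the arm or the gripper's body presses on something with over 40 N, if the wrist force passes 120 N, or if a joint passes its speed limit or range.

## Working session

There is one attempt and no reset: what is moved stays moved. The work goes in short steps, each a Python script; the robot and the scene stay as the last script left them, time stands still between calls to the robot, and variables do not carry over. Pictures are saved under pics/ and viewed, about 8 in all and at most 12, crops included, and the job is handed in when it is done.

```bash
mkdir -p pics; python3 - <<'E'
from workcell import env
import cv2, numpy as np, pickle
d={n:env.camera(n) for n in("scene","side","wrist")}
st=env.get_state()
pickle.dump((d,st),open("p0.pkl","wb"))
for n in d: cv2.imwrite(f"pics/{n}0.png",d[n]["frame"][:,:,::-1])
for n in("scene","side"):
    c=d[n];R=cv2.Rodrigues(c["rvec"])[0];print(n,-R.T@np.ravel(c["tvec"]),R[2],c["K"][0],c["distortion"])
print(d["wrist"]["T_tool_cam"],st["ee_rot"],st["time_s"])
E
```

```text
scene [1.39918245 0.07495519 0.60658875] [-0.83223581 -0.13327396 -0.53816504] [380.50176527   0.         283.96245857] [0.0106431 0.        0.        0.        0.       ]
side [ 0.26330957 -0.61851771  0.84029162] [ 0.35785677  0.5740583  -0.73647512] [426.66682535   0.         267.55772312] [-0.06401442  0.          0.          0.          0.        ]
[[ 9.99998218e-01  1.82174679e-03  4.95128844e-04 -2.05479603e-04]
 [-1.88782772e-03  9.64360582e-01  2.64584777e-01 -6.74108471e-02]
 [ 4.52372787e-06 -2.64585240e-01  9.64362303e-01 -1.41789163e-01]
 [ 0.00000000e+00  0.00000000e+00  0.00000000e+00  1.00000000e+00]] [ 3.14150101e+00  1.32848329e-03 -1.15395053e+00] 0.15
```

View pics/scene0.png

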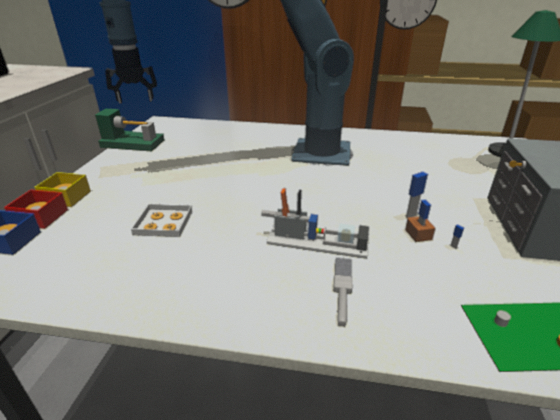

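View pics/side0.png

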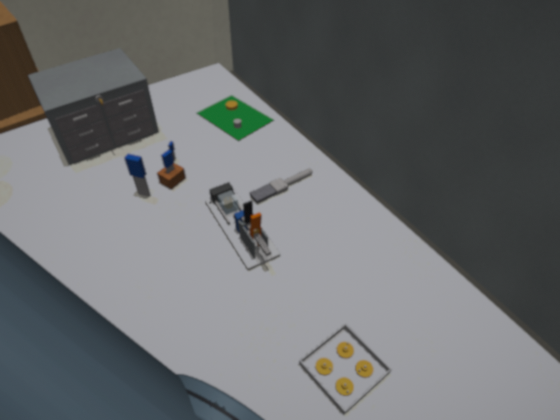

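The scene view shows the fixture at about (315,235) and the holder with a mid-sized blade at (421,228). The larger look-alike is at (417,190) and the smaller at (458,235). In the side view the stop is at (222,190), the trigger at (256,222) and the holder at (172,175).

```bash
cat > h.py <<'E'
import cv2, numpy as np
from scipy.spatial.transform import Rotation as Ro
def cam(c, st=None):
    "camera centre and R (cam->world)"
    if "rvec" in c:
        R=cv2.Rodrigues(np.array(c["rvec"],float))[0]; return -R.T@np.ravel(c["tvec"]), R.T
    T=np.array(c["T_tool_cam"]); Rt=Ro.from_euler("xyz",st["ee_rot"]).as_matrix()
    return np.array(st["ee_pos"])+Rt@T[:3,3], Rt@T[:3,:3]
def rays(c,px,st=None):
    o,R=cam(c,st)
    u=cv2.undistortPoints(np.array(px,float).reshape(-1,1,2),c["K"],np.array(c["distortion"],float)).reshape(-1,2)
    d=np.c_[u,np.ones(len(u))]@R.T; return o,d/np.linalg.norm(d,axis=1)[:,None]
def plane(c,px,z,st=None):
    o,d=rays(c,px,st); return o+d*((z-o[2])/d[:,2])[:,None]
def tri(views):
    "views: (o,d) pairs -> point, rms miss"
    A=[np.eye(3)-np.outer(d,d) for o,d in views]
    p=np.linalg.solve(sum(A),sum(a@o for a,(o,d) in zip(A,views)))
    return p,[float(np.linalg.norm(a@(p-o))) for a,(o,d) in zip(A,views)]
def proj(c,P,st=None):
    o,R=cam(c,st); r=cv2.Rodrigues(R.T)[0]
    return cv2.projectPoints(np.array(P,float).reshape(-1,1,3),r,-R.T@o,c["K"],np.array(c["distortion"],float))[0].reshape(-1,2)
E
python3 - <<'E'
import pickle; from h import *
d,st=pickle.load(open("p0.pkl","rb"))
np.set_printoptions(precision=3,suppress=True)
s=d["side"];c=d["scene"]
print(plane(s,[(240,222),(222,188),(258,264)],.012), plane(s,[(172,173)],.04))
print(plane(c,[(318,246)],.012), plane(c,[(421,226)],.04))
print(plane(s,[(264,264),(279,246),(206,200)],.012))
E
```

```text
[[ 0.591  0.043  0.012]
 [ 0.613  0.181  0.012]
 [ 0.56  -0.096  0.012]] [[0.512 0.286 0.04 ]]
[[0.625 0.039 0.012]] [[0.531 0.299 0.04 ]]
[[ 0.572 -0.104  0.012]
 [ 0.632 -0.078  0.012]
 [ 0.554  0.164  0.012]]
```

```bash
python3 - <<'E'
from workcell import env
import pickle; from h import *
out=[]
for p in [(0.58,-0.01,.33),(0.58,.11,.33),(0.52,.24,.3),(0.52,.33,.3)]:
    try: env.reach(p,[np.pi,0,np.pi/2])
    except env.Unreachable as e: print(p,e);continue
    env.wait(.2)
    st=env.get_state();c=env.camera("wrist");out.append((c,st))
    print(st["time_s"],st["ee_pos"],st["ee_rot"],st["q"])
pickle.dump(out,open("p1.pkl","wb"))
f=[o[0]["frame"][:,:,::-1] for o in out]
for i,x in enumerate(f): cv2.imwrite(f"pics/w{i}.png",x)
g=np.vstack([np.hstack(f[:2]),np.hstack(f[2:])]) if len(f)==4 else np.hstack(f)
cv2.imwrite("pics/w_all.png",cv2.resize(g,(800,600),interpolation=cv2.INTER_AREA)); print(out[0][0]["K"])
E
```

```text
2.7417 [ 0.58000526 -0.01058998  0.32984281] [-3.14133475e+00  8.05383444e-05  1.56972369e+00] [ 0.5093305   0.43082909 -0.77671132  1.57744083  0.31230767  1.26229363
  1.25233192]
3.5417 [0.5803536  0.10832948 0.32983653] [-3.14145975e+00  7.24770408e-04  1.56818208e+00] [ 0.30902359  0.4571655  -0.79606917  1.55004188  0.3364673   1.27696552
  1.03416196]
4.4333 [0.5210383  0.23852318 0.30005654] [3.14119830e+00 3.37673612e-04 1.56785893e+00] [ 0.09779929  0.45733486 -0.82397761  1.63439188  0.35472148  1.2063879
  0.76464681]
5.1333 [0.52085327 0.32833657 0.29993811] [3.14124928e+00 9.58866129e-04 1.56825625e+00] [-0.08252597  0.53851584 -0.81143906  1.52182504  0.40295324  1.25551595
  0.61888915]
[[330.89066424   0.         279.24921503]
 [  0.         330.89066424 204.41867484]
 [  0.           0.           1.        ]]
```

View pics/w_all.png

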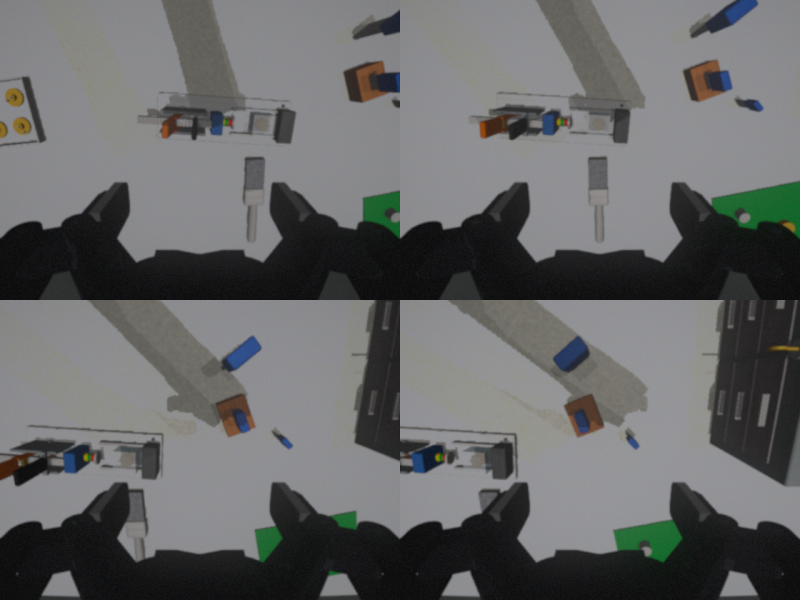

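The four wrist views show the fixture (dark stop, cube, blue jaw, orange trigger, black handle) and the holder with the mid blade in its slot. I'll go in closer for accuracy.

```bash
cat >> h.py <<'E'
def mask(f,name):
    h=cv2.cvtColor(f,cv2.COLOR_RGB2HSV).astype(int);H,S,V=h[...,0],h[...,1],h[...,2]
    m={"blue":(H>100)&(H<130)&(S>140)&(V>50),"brown":(H<14)&(S>90)&(V>40),"orange":(H<14)&(S>190)&(V>110),
       "dark":(V<75)&(S<70),"yellow":(H>20)&(H<34)&(S>150)&(V>90),"red":((H<5)|(H>174))&(S>170)&(V>80),"green":(H>45)&(H<80)&(S>120)}[name]
    return m.astype(np.uint8)
def blobs(m,amin=40):
    n,l,s,c=cv2.connectedComponentsWithStats(m)
    return [(int(s[i,4]),c[i].round(1).tolist(),s[i,:4].tolist(),(l==i).astype(np.uint8)) for i in range(1,n) if s[i,4]>amin]
E
python3 - <<'E'
from workcell import env
import pickle; from h import *
np.set_printoptions(precision=4,suppress=True)
out=[]
for p in [(0.50,.33,.2),(0.50,.25,.2),(.57,.13,.23),(.57,.05,.23),(.57,-.03,.23)]:
    try: env.reach(p,[np.pi,0,np.pi/2])
    except env.Unreachable as e: print(p,e);continue
    env.wait(.25)
    st=env.get_state();c=env.camera("wrist");out.append((c,st))
    print(st["time_s"],st["ee_pos"],st["ee_rot"])
    for n in("blue","brown","orange"): print(n,[b[:3] for b in blobs(mask(c["frame"],n))])
pickle.dump(out,open("p2.pkl","wb"))
f=[cv2.resize(o[0]["frame"][:300,:,::-1],None,fx=1,fy=1) for o in out]
cv2.imwrite("pics/c_hold.png",np.vstack(f[:2])[:,:])
cv2.imwrite("pics/c_fix.png",np.vstack([x[70:270] for x in f[2:]]))
E
```

```text
5.925 [0.5013 0.3307 0.2019] [ 3.1388 -0.0018  1.5701]
blue [(2087, [215.5, 89.5], [182, 57, 68, 65]), (376, [242.1, 221.6], [229, 207, 25, 29]), (147, [337.2, 248.1], [329, 240, 17, 17])]
brown [(2066, [251.6, 188.9], [214, 157, 69, 69])]
orange []
6.6417 [0.4998 0.2514 0.2003] [ 3.1413 -0.0009  1.5726]
blue [(2120, [349.0, 91.4], [314, 60, 70, 65]), (426, [344.8, 223.5], [333, 208, 24, 31]), (149, [423.5, 251.1], [415, 243, 18, 17]), (697, [30.6, 282.9], [18, 265, 26, 36])]
brown [(2382, [328.9, 194.7], [298, 160, 67, 76]), (44, [76.0, 268.8], [74, 262, 5, 14])]
orange []
7.5667 [0.5693 0.1314 0.2299] [-3.1412 -0.0003  1.5734]
blue [(387, [512.4, 6.2], [497, 0, 37, 19]), (525, [489.0, 127.6], [479, 110, 21, 37]), (163, [541.3, 171.4], [534, 163, 16, 18]), (629, [161.2, 203.3], [151, 186, 21, 35])]
brown [(2143, [443.5, 122.8], [419, 88, 55, 74]), (1621, [51.3, 210.3], [18, 186, 83, 51]), (65, [196.2, 196.4], [194, 190, 6, 14])]
orange [(99, [27.3, 220.1], [20, 207, 12, 29])]
8.2833 [0.5699 0.0516 0.2302] [ 3.1414 -0.0007  1.5732]
blue [(541, [245.0, 203.8], [236, 187, 20, 34])]
brown [(2170, [521.9, 123.2], [497, 89, 57, 73]), (1444, [147.9, 210.2], [123, 185, 59, 52]), (77, [273.5, 196.4], [270, 190, 8, 13])]
orange [(206, [129.1, 220.6], [124, 206, 11, 29])]
9.0 [ 0.57   -0.0283  0.2302] [ 3.1413 -0.0006  1.5734]
blue [(572, [329.8, 203.9], [319, 187, 23, 34])]
brown [(954, [244.5, 210.0], [230, 184, 34, 53]), (71, [350.4, 196.8], [347, 190, 8, 14])]
orange [(105, [236.0, 224.5], [232, 216, 9, 19])]
```

View pics/c_hold.png

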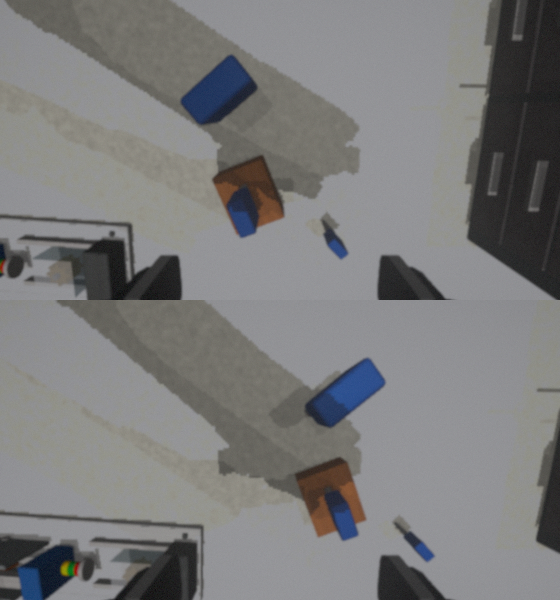

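View pics/c_fix.png

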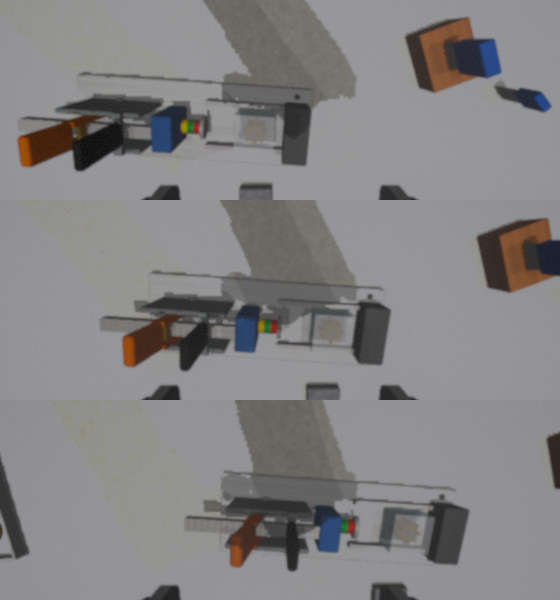

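The close views show the holder at (250,190) in the first and (330,497) in the stacked second, with the blade's handle leaning outward by perspective. The fixture lies almost along the image row. I need zoomed crops for the corners.

```bash
python3 - <<'E'
import pickle; from h import *
o=pickle.load(open("p2.pkl","rb"))
a=o[0][0]["frame"][150:250,200:300,::-1];b=o[1][0]["frame"][150:250,285:385,::-1];c=o[3][0]["frame"][165:255,95:395,::-1]
r=lambda x,k:cv2.convertScaleAbs(cv2.resize(x,None,fx=k,fy=k,interpolation=cv2.INTER_CUBIC),alpha=1.3)
g=np.vstack([np.hstack([r(a,4)[:360],r(b,4)[:360]]),cv2.resize(r(c,8/3),(800,240))])
cv2.imwrite("pics/zoom.png",g)
E
```

```text
(no output)
```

View pics/zoom.png

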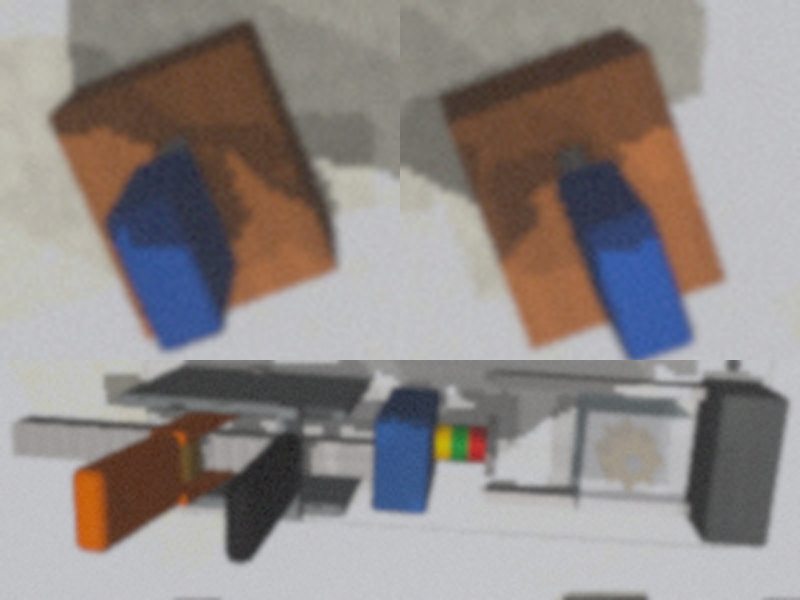

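The zoom shows the handle's top face in both views, with left-crop corners (108,225), (165,350), (225,328) and (168,205). The holder top and the stop's top quad, (708,390) to (768,545), are also clear. Next I triangulate.

```bash
python3 - <<'E'
import pickle; from h import *
np.set_printoptions(precision=4,suppress=True)
o=pickle.load(open("p2.pkl","rb"))
L=lambda p:np.array(p)/4+[200,150]; Rr=lambda p:(np.array(p)-[400,0])/4+[285,150]
def both(name,a,b):
    ra=rays(o[0][0],L(a),o[0][1]);rb=rays(o[1][0],Rr(b),o[1][1]);P=[]
    for i in range(len(a)):
        p,e=tri([(ra[0],ra[1][i]),(rb[0],rb[1][i])]);P.append(p);print(name,p,np.round(e,4))
    return np.array(P)
H=both("top",[(108,225),(168,205),(225,328),(165,350)],[(585,243),(650,222),(692,340),(636,358)])
B=both("holder",[(52,122),(250,38),(335,265),(150,338)],[(445,115),(650,52),(722,280),(535,348)])
for n,(c0,s0,off),(c1,s1,off1),z in [("top",(o[0]+(0,)),(o[1]+(0,)),.104)]:
    for c,s,px in[(o[0][0],o[0][1],L([(108,225),(168,205),(225,328),(165,350)])),(o[1][0],o[1][1],Rr([(585,243),(650,222),(692,340),(636,358)]))]:
        Q=plane(c,px,.104,s);d=(Q[3]-Q[0]+Q[2]-Q[1]);print("top plane c",Q.mean(0),"dir",np.degrees(np.arctan2(d[1],d[0])),[np.linalg.norm(Q[i]-Q[(i+1)%4]) for i in range(4)])
    for c,s,px in[(o[0][0],o[0][1],L([(52,122),(250,38),(335,265),(150,338)])),(o[1][0],o[1][1],Rr([(445,115),(650,52),(722,280),(535,348)]))]:
        Q=plane(c,px,.04,s);d=(Q[3]-Q[0]+Q[2]-Q[1]);print("hold plane c",Q.mean(0),"dir",np.degrees(np.arctan2(d[1],d[0])),[np.linalg.norm(Q[i]-Q[(i+1)%4]) for i in range(4)])
c,s=o[3]
px=np.array([(708,390),(785,400),(768,545),(705,540)])/(8/3)+[95,165-135]
Q=plane(c,px,.05,s);print("stop",Q,[np.linalg.norm(Q[i]-Q[(i+1)%4]) for i in range(4)])
# plate edge line (left long edge) and dark mask of stop in 3 views
for c,s in o[2:]:
    print([b[:3] for b in blobs((c["frame"].max(2)<95).astype(np.uint8)[:260],150)])
E
```

```text
top [0.5037 0.2915 0.1009] [0.0006 0.0006]
top [0.4992 0.3033 0.1026] [0.0005 0.0005]
top [0.5242 0.3135 0.1002] [0. 0.]
top [0.527  0.302  0.1036] [0.0004 0.0004]
holder [0.4948 0.2682 0.033 ] [0.002 0.002]
holder [0.477  0.3158 0.0339] [0.0004 0.0004]
holder [0.5319 0.3359 0.0369] [0.0005 0.0005]
holder [0.5492 0.2907 0.0396] [0.0001 0.0001]
top plane c [0.5127 0.3028 0.104 ] dir 22.200622460652497 [np.float64(0.012061774086340356), np.float64(0.026534851538840325), np.float64(0.012528661587699417), np.float64(0.0270168451154262)]
top plane c [0.5129 0.3021 0.104 ] dir 23.656678269795233 [np.float64(0.012686992151756058), np.float64(0.025312478720153735), np.float64(0.011201962329163082), np.float64(0.025496459795193573)]
hold plane c [0.5126 0.3031 0.04  ] dir 20.707582612596514 [np.float64(0.05046937935032163), np.float64(0.05805167270273988), np.float64(0.04883453400775173), np.float64(0.057704002612445814)]
hold plane c [0.5121 0.302  0.04  ] dir 21.15068806855076 [np.float64(0.04908661678231207), np.float64(0.05859329404837524), np.float64(0.047745005384481454), np.float64(0.0
[... 502 characters left out ...]
2, 73]), (6690, [106.4, 198.8], [24, 165, 186, 76]), (185, [255.9, 256.6], [240, 254, 32, 6])]
[(1357, [531.7, 29.5], [494, 8, 66, 41]), (1546, [497.2, 124.2], [477, 89, 65, 73]), (1213, [541.7, 125.8], [521, 107, 39, 39]), (258, [280.4, 151.4], [228, 147, 108, 10]), (6367, [209.0, 193.6], [105, 164, 244, 77]), (1896, [369.9, 202.2], [351, 171, 39, 63]), (192, [321.8, 256.6], [306, 254, 33, 6])]
[(509, [554.6, 127.2], [547, 103, 13, 56]), (1134, [10.9, 187.1], [0, 128, 29, 101]), (252, [297.1, 147.5], [251, 143, 99, 9]), (4664, [276.2, 193.5], [187, 165, 170, 76]), (2007, [445.9, 201.9], [425, 171, 44, 63]), (653, [387.9, 195.9], [347, 178, 74, 40]), (203, [388.3, 256.5], [372, 253, 34, 7])]
```

```bash
python3 - <<'E'
import pickle; from h import *
np.set_printoptions(precision=4,suppress=True)
o=pickle.load(open("p2.pkl","rb"))
ra=rays(o[0][0],[(215.5,89.5)],o[0][1]);rb=rays(o[1][0],[(349,91.4)],o[1][1]);print("big",tri([(ra[0],ra[1][0]),(rb[0],rb[1][0])]))
for k in (2,3,4):
    c,s=o[k]; g=cv2.cvtColor(c["frame"],cv2.COLOR_RGB2GRAY)
    g=cv2.GaussianBlur(g,(0,0),1)
    print(k)
    for l in cv2.createLineSegmentDetector().detect(g)[0].reshape(-1,4):
        p,q=l[:2],l[2:];n=np.linalg.norm(p-q)
        if n>32 and 90<(p+q)[0]/2<480 and 130<min(p[1],q[1]) and max(p[1],q[1])<245:
            out=[]
            for z in(.012,.024,.05):
                W=plane(c,[p,q],z,s);d=W[1]-W[0];d=d*np.sign(d[1] if abs(d[1])>abs(d[0]) else d[0]);out.append((W.mean(0)[:2].round(4).tolist(),round(float(np.degrees(np.arctan2(d[1],d[0]))),1)))
            print(l.round(1),round(float(n)),*out)
E
```

```text
big (array([0.4204, 0.2931, 0.1355]), [0.0003542921772555808, 0.0003542921772553434])
2
[121.5 214.4  80.8 241.5] 49 ([0.6309, -0.0751], 122.4) ([0.6266, -0.0682], 122.4) ([0.6173, -0.0533], 122.4)
[311.3 173.  305.7 234.2] 61 ([0.6012, 0.1651], -3.4) ([0.5979, 0.1639], -3.4) ([0.5908, 0.1615], -3.4)
[ 88.9 204.8 118.3 188.5] 34 ([0.5932, -0.0667], 117.6) ([0.5902, -0.0601], 117.6) ([0.5837, -0.0457], 117.6)
[281.4 213.2 284.5 175.5] 38 ([0.5901, 0.1362], -4.1) ([0.5872, 0.1361], -4.1) ([0.5808, 0.1357], -4.1)
[206.8 209.9 244.4 212.3] 38 ([0.6096, 0.0714], 86.5) ([0.606, 0.0734], 86.5) ([0.5983, 0.0777], 86.5)
[468.7 149.6 433.1 162.6] 38 ([0.5458, 0.3198], 111.1) ([0.5443, 0.3135], 111.1) ([0.5412, 0.2999], 111.1)
[270.7 218.8 206.9 215.2] 64 ([0.6165, 0.0862], 86.8) ([0.6127, 0.0877], 86.8) ([0.6045, 0.091], 86.8)
[246.8 173.7 208.1 171.7] 39 ([0.5655, 0.0751], 87.2) ([0.5634, 0.0769], 87.2) ([0.5588, 0.081], 87.2)
[ 94.7 164.9 161.7 169.3] 67 ([0.5595, -0.0346], 86.3) ([0.5576, -0.029], 86.3) ([0.5535, -0.017], 86.3)
[258.1 171.3 305.6 172.7] 48 ([0.5645, 0.1349], 88.6) ([0.5624,
[... 2706 characters left out ...]
([0.5662, 0.1025], 86.5) ([0.5641, 0.0981], 86.5) ([0.5596, 0.0887], 86.5)
[354.3 166.5 425.7 171.9] 72 ([0.5616, 0.0945], 86.1) ([0.5596, 0.0904], 86.1) ([0.5554, 0.0815], 86.1)
[239.4 192.  188.1 188.6] 51 ([0.5863, -0.1008], 86.3) ([0.5836, -0.0984], 86.3) ([0.5776, -0.0931], 86.3)
[453.2 160.4 360.6 153.2] 93 ([0.5478, 0.112], 86.1) ([0.5463, 0.1074], 86.1) ([0.5431, 0.0972], 86.1)
[380.6 151.  450.5 156.1] 70 ([0.5442, 0.121], 86.4) ([0.5428, 0.116], 86.4) ([0.5399, 0.1052], 86.4)
[226.9 203.1 185.7 200.2] 41 ([0.5995, -0.1098], 86.0) ([0.5963, -0.1071], 86.0) ([0.5893, -0.1012], 86.0)
[444.6 179.4 434.7 227.9] 50 ([0.6012, 0.1549], -3.7) ([0.598, 0.1488], -3.7) ([0.5909, 0.1356], -3.7)
```

```bash
python3 - <<'E'
from workcell import env
import numpy as np
np.set_printoptions(precision=4,suppress=True)
yaw=np.radians(111.5); 
def S(t):
    s=env.get_state();print(t,round(s["time_s"],2),s["ee_pos"],s["ee_rot"],"F",s["wrist_force"],"gap",s["finger_gap"])
env.reach([.5128,.3025,.16],[np.pi,0,yaw]); env.grip(.05,40); S("above")
print(env.move_l([.5128,.3025,.072],v=.12,max_force=8)); env.wait(.2);S("down")
env.grip(0.0,40); env.wait(.2); S("gripped")
E
```

```text
above 10.79 [0.513  0.3022 0.1601] [3.1415 0.0001 1.9455] F [0.0717 0.0569 0.3879] gap 0.04977703460120339
False
down 11.88 [0.5133 0.3028 0.0728] [ 3.1403 -0.0001  1.9459] F [0.5898 0.2682 0.0361] gap 0.05010721394614803
gripped 12.48 [0.513  0.3025 0.0722] [3.1413 0.0003 1.946 ] F [-0.5554 -0.9648  3.7051] gap 0.013767205696849605
```

Gripped at a 13.8 mm gap with small side force, so the measured position was good. Now I lift and hover over the slot.

```bash
python3 - <<'E'
from workcell import env
import pickle; from h import *
np.set_printoptions(precision=4,suppress=True)
def S(t):
    s=env.get_state();print(t,round(s["time_s"],2),s["ee_pos"],s["ee_rot"],"F",s["wrist_force"],"gap",s["finger_gap"]);return s
env.move_l([.513,.3025,.15],v=.12); S("lift")
env.reach([.5923,.1305,.135],[np.pi,0,np.radians(86.3)]); env.wait(.4); st=S("hover")
d={n:env.camera(n) for n in("scene","side","wrist")}
pickle.dump((d,st),open("p3.pkl","wb"))
r=lambda f,x,y,w,h,k:cv2.convertScaleAbs(cv2.resize(f[y:y+h,x:x+w,::-1],None,fx=k,fy=k,interpolation=cv2.INTER_CUBIC),alpha=1.2)
a=r(d["scene"]["frame"],255,170,130,95,6.15);print(a.shape)
b=r(d["side"]["frame"],190,150,100,100,4)
a=cv2.resize(a,(400,300));w=cv2.resize(d["wrist"]["frame"][:,:,::-1],(400,300))
b=cv2.resize(b,(400,300)) if 0 else r(d["side"]["frame"],180,160,100,75,4)
cv2.imwrite("pics/hov.png",np.vstack([np.hstack([a,b]),np.hstack([w,r(d["wrist"]["frame"],150,120,200,150,2)])]))
# predicted blade bottom & slot in side/scene
for n in("scene","side"): print(n,proj(d[n],[[.5923,.1305,.071],[.5923,.1305,.012]]))
E
```

```text
lift 13.28 [0.5126 0.302  0.1493] [-3.1404  0.0004  1.946 ] F [ 0.0704 -0.4278 -0.9921] gap 0.013392613183598205
hover 14.47 [0.5921 0.1312 0.1351] [ 3.1415 -0.0002  1.5074] F [ 0.3052  0.1285 -1.4654] gap 0.013512979212022307
(584, 800, 3)
scene [[356.8258 223.1098]
 [354.3809 241.9806]]
side [[222.3257 185.9642]
 [224.2449 201.7157]]
```

View pics/hov.png

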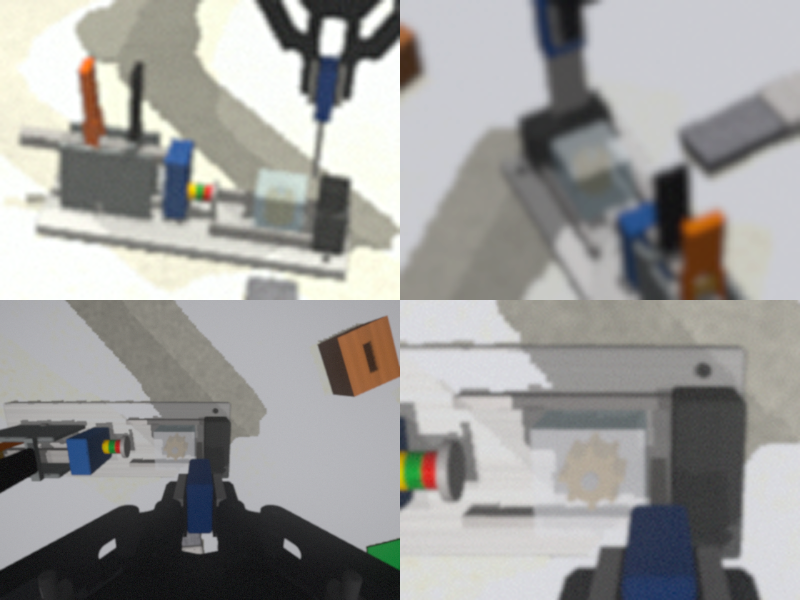

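The hover picture's wrist crop shows the gap between cube and stop spanning columns 645–672, centre 658.5. The handle's centre is at about 659.5, so the blade is centred over the gap. Guarded descent next.

```bash
python3 - <<'E'
from workcell import env
import pickle; from h import *
np.set_printoptions(precision=4,suppress=True)
def S(t):
    s=env.get_state();print(t,round(s["time_s"],2),s["ee_pos"],"F",s["wrist_force"],"gap",s["finger_gap"]);return s
print(env.move_l([.5921,.131,.10],v=.08,max_force=5)); S("z100")
print(env.move_l([.5921,.131,.073],v=.04,max_force=5)); env.wait(.2); st=S("down")
E
```

```text
False
z100 15.21 [0.5919 0.1312 0.0997] F [ 0.5329 -0.9115  0.1961] gap 0.013602970149577804
True
down 15.99 [0.5919 0.1308 0.0761] F [ 0.0385 -0.6185  5.5036] gap 0.013334247585642207
```

The blade went down to the predicted depth (TCP z 0.0761 against 0.0762 expected). Release, retreat, and move over the trigger.

```bash
cat >> h.py <<'E'
F0=np.array([.5861,.0352]); YA=np.radians(-3.7); FY=np.array([-np.sin(YA),np.cos(YA)]); FX=np.array([np.cos(YA),np.sin(YA)])
ROT=[np.pi,0,np.pi/2+YA]
def fw(y,z,x=0): return [*(F0+FY*y+FX*x),z]
def fix(P): P=np.atleast_2d(P);d=P[:,:2]-F0;return np.c_[d@FX,d@FY,P[:,2]]
def stripes(c,st,zt=.0415):
    "fixture-y extents of the stripe colours on the shaft's top line"
    f=c["frame"];ax=proj(c,[fw(y,zt) for y in np.arange(-60,60)/1000],st);out={}
    band=np.zeros(f.shape[:2],np.uint8);cv2.polylines(band,[ax.round().astype(np.int32)],False,1,7)
    for n in("yellow","green","red"):
        ys,xs=np.nonzero(mask(f,n)&band)
        if len(xs)>3:
            y=fix(plane(c,np.c_[xs,ys],zt,st))[:,1]*1000;out[n]=(len(xs),*np.percentile(y,[3,97]).round(1).tolist())
    return out
E
python3 - <<'E'
from workcell import env
import pickle; from h import *
np.set_printoptions(precision=4,suppress=True)
def S(t):
    s=env.get_state();print(t,round(s["time_s"],2),s["ee_pos"],"fix",fix(s["ee_pos"])[0],"F",s["wrist_force"],"gap",s["finger_gap"]);return s
env.grip(.04,30); p=env.get_state()["ee_pos"]; env.move_l([p[0],p[1],.16],v=.2); S("up")
p3,s3=pickle.load(open("p3.pkl","rb")); print("stripes p3",stripes(p3["wrist"],s3))
env.grip(.085)
env.reach(fw(-.066,.19),ROT)
env.move_l(fw(-.066,.098),v=.15,max_force=6); S("at trigger")
env.move_l(fw(-.0595,.098),v=.05,max_force=6); env.grip(.08); env.wait(.2); st=S("ready")
c=env.camera("wrist"); pickle.dump((c,st),open("p4.pkl","wb")); print(stripes(c,st))
sc=env.camera("scene")["frame"]
k=lambda x:cv2.convertScaleAbs(x[:,:,::-1],alpha=1.2)
cv2.imwrite("pics/trig.png",np.hstack([k(c["frame"])[:,100:],cv2.resize(k(sc)[150:270,260:380],(340,420))[:, :]]))
E
```

```text
up 16.94 [0.5909 0.13   0.1596] fix [-0.0013  0.0949  0.1596] F [ 0.4489 -0.0587  0.408 ] gap 0.0398213567360928
stripes p3 {'yellow': (79, -4.5, 8.3), 'green': (69, 2.3, 7.6), 'red': (44, 9.6, 12.9)}
at trigger 18.93 [ 0.5825 -0.0299  0.0987] fix [ 0.0006 -0.0652  0.0987] F [-0.1444 -0.2276 -0.2042] gap 0.08511469052717413
ready 19.63 [ 0.5825 -0.0249  0.0981] fix [ 0.0003 -0.0602  0.0981] F [ 1.0315 -3.4649  2.1159] gap 0.08030973261488432
{'green': (34, 4.6, 6.8), 'red': (64, 8.6, 13.2)}
```

View pics/trig.png

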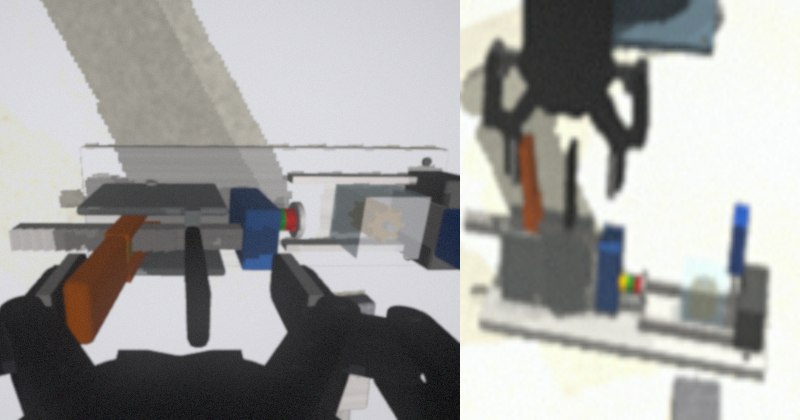

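The trigger picture shows the open fingers straddling trigger (95,300) and handle (197,290), with the nose disc at (302,220) and the blade standing at the stop. Yellow is hidden from the wrist by the jaw, but the scene camera can see it. First stroke.

```bash
cat >> h.py <<'E'
def jaw(c,st,zt=.06):
    "fixture y (mm, on plane zt) of the jaw's blue front edge, right end of red, in the wrist picture"
    b=[x for x in blobs(mask(c["frame"],"blue"),300)]
    b=min(b,key=lambda x:abs(x[1][1]-228)+ (1000 if x[1][0]>480 and x[2][0]>480 else 0)) if b else None
    return (b[:3] if b else None), stripes(c,st)
E
python3 - <<'E'
from workcell import env
import pickle; from h import *
np.set_printoptions(precision=4,suppress=True)
def S(t):
    s=env.get_state();c=env.camera("wrist");print(t,round(s["time_s"],2),"fixy %.4f"%fix(s["ee_pos"])[0,1],"Fy %.1f Fz %.1f"%tuple(s["wrist_force"][1:]),"gap %.4f"%s["finger_gap"],jaw(c,s));return s,c
L=[]
env.grip(.085); L.append(S("rest"))
for w in(.07,.055,.04,.027): env.grip(w,40); L.append(S(w))
env.grip(.085); L.append(S("rest"))
pickle.dump(L,open("p5.pkl","wb"))
E
```

```text
rest 19.96 fixy -0.0584 Fy -0.0 Fz -0.0 gap 0.0851 ((366, [356.1, 220.8], [342, 211, 34, 21]), {'green': (40, 4.2, 6.8), 'red': (71, 8.5, 13.5)})
0.07 20.31 fixy -0.0605 Fy -4.4 Fz 3.4 gap 0.0698 ((571, [367.2, 226.1], [350, 210, 33, 43]), {'green': (30, 7.1, 9.0), 'red': (82, 10.6, 16.0)})
0.055 20.66 fixy -0.0599 Fy -4.8 Fz 3.2 gap 0.0551 ((1010, [370.1, 237.8], [355, 210, 31, 59]), {'green': (26, 11.1, 12.8), 'red': (82, 14.5, 19.9)})
0.04 21.0 fixy -0.0605 Fy -6.8 Fz 5.0 gap 0.0398 ((1363, [377.0, 243.7], [360, 211, 39, 58]), {'green': (19, 15.9, 17.1), 'red': (76, 18.8, 23.8)})
0.027 21.33 fixy -0.0609 Fy -6.7 Fz 5.8 gap 0.0272 ((1219, [386.7, 243.0], [369, 211, 38, 58]), {'red': (83, 22.8, 28.3)})
rest 21.98 fixy -0.0584 Fy -0.1 Fz 0.2 gap 0.0852 ((859, [384.3, 235.9], [365, 210, 38, 59]), {'green': (5, 20.7, 20.9), 'red': (85, 22.9, 28.5)})
```

```bash
python3 - <<'E'
from workcell import env
import pickle; from h import *
def S(t):
    s=env.get_state();c=env.camera("wrist");print(t,round(s["time_s"],2),"fixy %.4f"%fix(s["ee_pos"])[0,1],"Fy %.1f Fz %.1f"%tuple(s["wrist_force"][1:]),"gap %.4f"%s["finger_gap"],stripes(c,s));return s,c
L=[]
for w in(.06,.04,.026): env.grip(w,40); L.append(S(w))
env.grip(.085); env.wait(.15); L.append(S("rest")); sc=env.camera("scene")
pickle.dump((L,sc),open("p6.pkl","wb"))
s,c=L[-1]
k=lambda x,f:cv2.convertScaleAbs(cv2.resize(x[:,:,::-1],None,fx=f,fy=f,interpolation=cv2.INTER_CUBIC),alpha=1.2)
cv2.imwrite("pics/s2.png",np.vstack([k(c["frame"][160:280,320:560],10/3)[:, :800],cv2.resize(k(sc["frame"][205:255,290:390],8),(800,400))])[:600])
for y in(45,50,55): print(y,proj(c,[fw(y/1000,.034),fw(y/1000,.0415)],s).round(1).tolist(),proj(sc,[fw(y/1000,.034)]).round(1).tolist())
E
```

```text
0.06 22.41 fixy -0.0605 Fy -4.6 Fz 2.9 gap 0.0601 {'red': (89, 24.7, 30.6)}
0.04 22.79 fixy -0.0607 Fy -5.7 Fz 4.1 gap 0.0402 {'red': (79, 30.6, 35.9)}
0.026 23.13 fixy -0.0612 Fy -6.7 Fz 6.2 gap 0.0258 {'red': (65, 36.0, 40.3)}
rest 23.94 fixy -0.0590 Fy 0.1 Fz -0.2 gap 0.0850 {'red': (72, 35.7, 40.6)}
45 [[436.2, 219.3], [441.5, 223.0]] [[335.5, 232.4]]
50 [[443.7, 219.3], [449.2, 223.0]] [[337.4, 232.7]]
55 [[451.1, 219.4], [456.9, 223.0]] [[339.4, 232.9]]
```

View pics/s2.png

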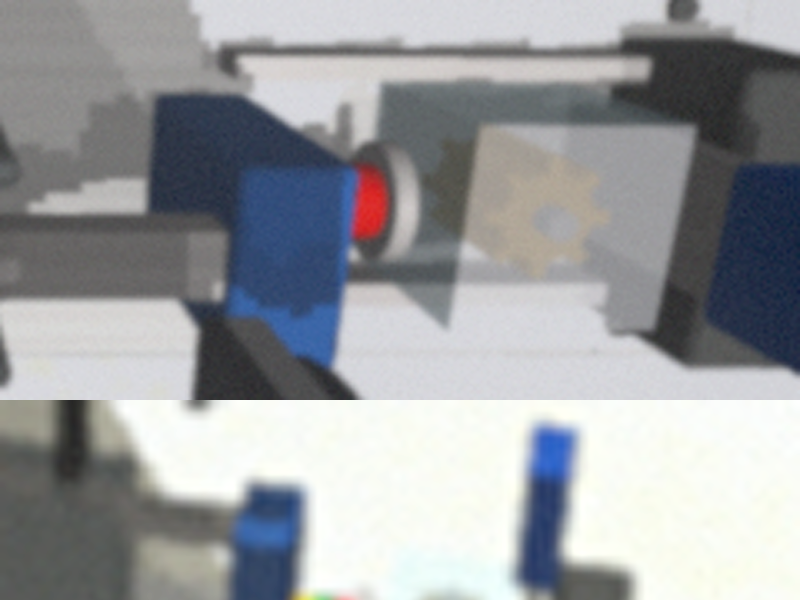

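```bash
python3 - <<'E'
import pickle; from h import *
np.set_printoptions(precision=2,suppress=True)
L,sc=pickle.load(open("p6.pkl","rb"));s,c=L[-1]
q=lambda x,y:(x/(10/3)+320,y/(10/3)+160)
for p,z in[((380,85),.052),((480,125),.052),((447,325),.012)]: print("cube",fix(plane(c,[q(*p)],z,s))*1000)
t=np.linspace(0,2*np.pi,72)
for Y in range(38,56,2):
    P=proj(c,[fw(Y/1000,.034+.012*np.sin(a),.012*np.cos(a)) for a in t],s);Z=(P-[320,160])*10/3
    i=Z[:,0].argmax(); print(Y,"zoom rightmost",Z[i],"top",Z[Z[:,1].argmin()],"bot",Z[Z[:,1].argmax()])
E
```

```text
cube [[-26.59  31.95  52.  ]]
cube [[-19.41  50.94  52.  ]]
cube [[37.41 73.87 12.  ]]
38 zoom rightmost [380.78 199.43] top [353.89 137.07] bot [354.5  258.82]
40 zoom rightmost [391.31 199.44] top [363.89 137.09] bot [364.52 258.81]
42 zoom rightmost [401.84 199.44] top [373.88 137.12] bot [374.53 258.8 ]
44 zoom rightmost [412.35 199.45] top [383.87 137.14] bot [384.53 258.78]
46 zoom rightmost [422.85 199.45] top [393.84 137.16] bot [394.52 258.77]
48 zoom rightmost [433.34 199.45] top [403.8  137.19] bot [404.5  258.75]
50 zoom rightmost [443.82 199.46] top [413.76 137.21] bot [414.47 258.74]
52 zoom rightmost [454.29 199.46] top [423.7  137.24] bot [424.43 258.72]
54 zoom rightmost [464.74 199.46] top [433.64 137.26] bot [434.38 258.7 ]
```

Measured: nose face at fixture y ≈ 45.8, cube's near face ≈ 51 (gap 9 to the stop, as stated). That leaves 9 mm to clamp. I'll do a partial stroke of about 7 mm, return fully, then the final stroke, which should give about 9 mm of compression.

```bash
python3 - <<'E'
from workcell import env
import pickle; from h import *
def face(c,s,st): # red extents
    return stripes(c,s)
def S(t):
    s=env.get_state();c=env.camera("wrist");print(t,round(s["time_s"],2),"fixy %.4f"%fix(s["ee_pos"])[0,1],"Fy %.1f Fz %.1f"%tuple(s["wrist_force"][1:]),"gap %.4f"%s["finger_gap"],stripes(c,s));return s,c
L=[]
for w in(.06,.042): env.grip(w,40); L.append(S(w))
env.grip(.085); env.wait(.2); L.append(S("rest"))
for w in(.06,.045,.036): env.grip(w,40); L.append(S(w))
sc=env.camera("scene")
pickle.dump((L,sc),open("p7.pkl","wb"))
s,c=L[-1]
k=lambda x,f:cv2.convertScaleAbs(cv2.resize(x[:,:,::-1],None,fx=f,fy=f,interpolation=cv2.INTER_CUBIC),alpha=1.2)
cv2.imwrite("pics/s3.png",np.vstack([k(c["frame"][170:270,320:560],10/3),k(sc["frame"][225:258,300:380],10)[:267]])[:600])
E
```

```text
0.06 24.42 fixy -0.0606 Fy -4.1 Fz 3.5 gap 0.0601 {'red': (65, 38.1, 42.5)}
0.042 24.78 fixy -0.0607 Fy -6.2 Fz 4.5 gap 0.0420 {'red': (48, 43.9, 47.2)}
rest 25.53 fixy -0.0592 Fy 0.1 Fz 0.3 gap 0.0851 {'red': (51, 43.7, 47.1)}
0.06 25.96 fixy -0.0607 Fy -3.8 Fz 3.1 gap 0.0602 {'red': (43, 45.1, 48.0)}
0.045 26.31 fixy -0.0608 Fy -7.1 Fz 4.4 gap 0.0450 {'red': (20, 49.8, 51.1)}
0.036 26.62 fixy -0.0617 Fy -7.6 Fz 5.7 gap 0.0358 {}
```

View pics/s3.png

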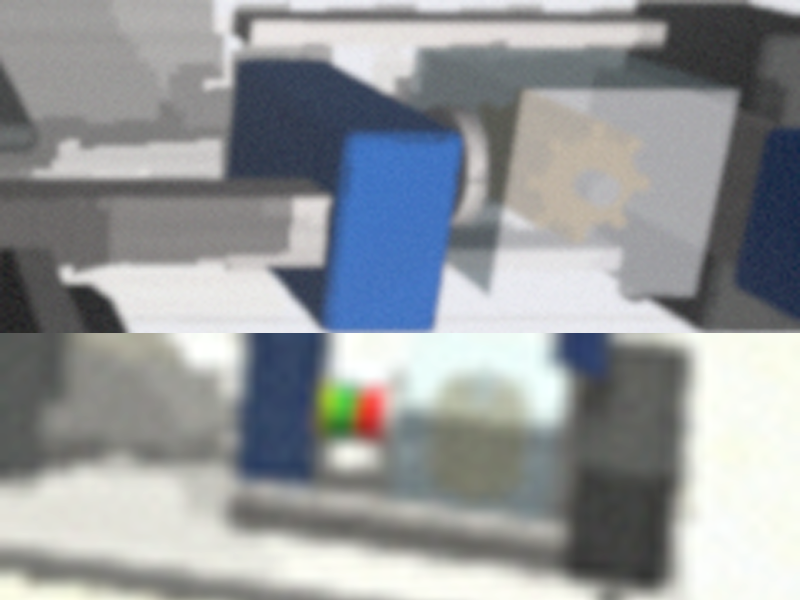

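The scene crop shows the nose against the cube, with yellow at columns 318–328 (about 2.4 mm left), green to 357 and red to 386. Compression is about 3.6 mm. Continuing the same stroke.

```bash
python3 - <<'E'
from workcell import env
import pickle; from h import *
def S(t):
    s=env.get_state();sc=env.camera("scene");f=sc["frame"][225:245,325:345]
    print(t,round(s["time_s"],2),"fixy %.4f"%fix(s["ee_pos"])[0,1],"F",s["wrist_force"].round(1),"gap %.4f"%s["finger_gap"],{n:int(mask(f,n).sum()) for n in("yellow","green","red")});return s,sc
for w in(.032,.029,.0265): env.grip(w,40); env.wait(.2); s,sc=S(w)
c=env.camera("wrist");pickle.dump((s,sc,c),open("p8.pkl","wb"))
k=lambda x,f:cv2.convertScaleAbs(cv2.resize(x[:,:,::-1],None,fx=f,fy=f,interpolation=cv2.INTER_CUBIC),alpha=1.2)
cv2.imwrite("pics/s4.png",np.vstack([k(c["frame"][170:270,320:560],10/3),k(sc["frame"][225:258,300:380],10)[:267]])[:600])
E
```

```text
0.032 27.13 fixy -0.0621 F [-1.2 -9.2  7.7] gap 0.0322 {'yellow': 1, 'green': 8, 'red': 2}
0.029 27.6 fixy -0.0623 F [-1.5 -9.3  8.2] gap 0.0293 {'yellow': 1, 'green': 8, 'red': 4}
0.0265 28.07 fixy -0.0625 F [ -1.4 -10.2   8.5] gap 0.0264 {'yellow': 1, 'green': 8, 'red': 3}
```

View pics/s4.png

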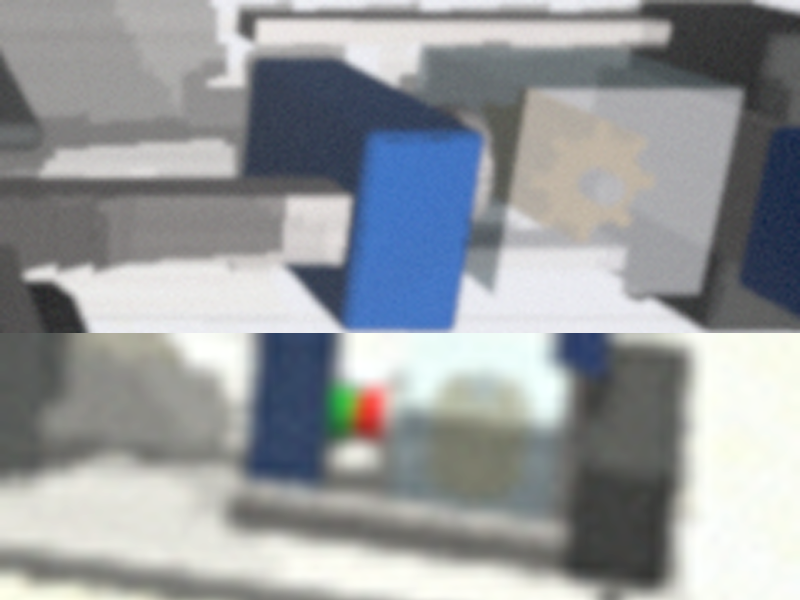

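The picture shows yellow just gone, green at columns 331–356 (about 6 mm) and red intact, so compression is about 6.8 mm. That is near the lower limit, so I'll squeeze a little further toward the trigger's end.

```bash
python3 - <<'E'
from workcell import env
import pickle; from h import *
def S(t):
    s=env.get_state();sc=env.camera("scene")
    row=sc["frame"][231:236,328:342].astype(int).mean(0); r,g,b=row.T
    print(t,round(s["time_s"],2),"fixy %.4f"%fix(s["ee_pos"])[0,1],"F",s["wrist_force"].round(1),"gap %.4f"%s["finger_gap"]);return s,sc
env.move_l(fw(-.0578,.098),v=.02,max_force=15); env.wait(.2); S("shift")
env.grip(.0235,40); env.wait(.4); s,sc=S("sq")
c=env.camera("wrist");pickle.dump((s,sc,c),open("p9.pkl","wb"))
k=lambda x,f:cv2.convertScaleAbs(cv2.resize(x[:,:,::-1],None,fx=f,fy=f,interpolation=cv2.INTER_CUBIC),alpha=1.2)
cv2.imwrite("pics/s5.png",np.vstack([k(c["frame"][170:270,320:560],10/3),k(sc["frame"][225:258,300:380],10)[:267]])[:600])
E
```

```text
shift 28.62 fixy -0.0609 F [-1.7 -9.   7.6] gap 0.0270
sq 29.28 fixy -0.0614 F [ -1.5 -10.3   8.1] gap 0.0240
```

View pics/s5.png

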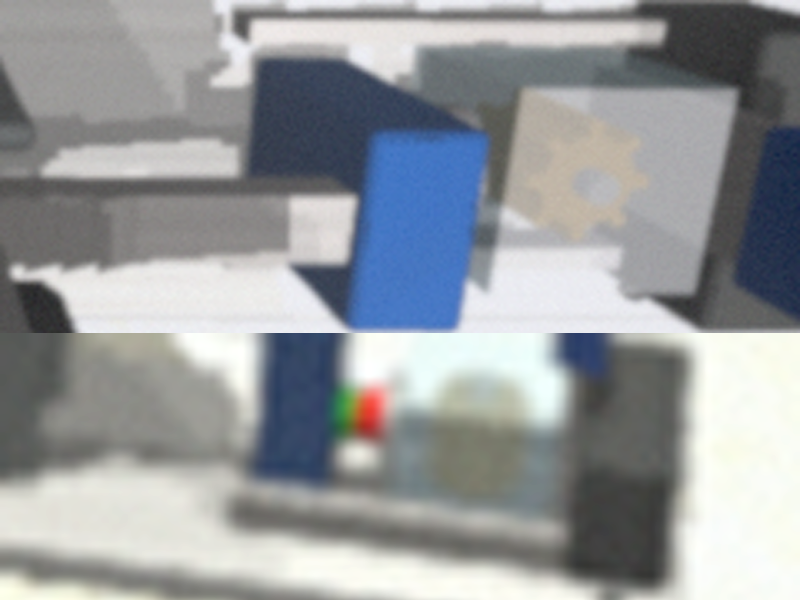

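Green spans columns 335–355 (about 5 mm), there is no yellow, and red is fully out, so compression is about 8 mm. The cube and blade sit against the stop. Handing in while holding.

```bash
python3 - <<'E'
from workcell import env
env.wait(.5); s=env.get_state(); print(s["time_s"],s["finger_gap"],s["wrist_force"].round(1))
env.hand_in()
E
```

```text
29.8833 0.023764314906296616 [ -2.2 -11.7   8.5]
the job is handed in; nothing more can be done
```

The job is handed in at 29.9 s of the 64 s allowed, with the gripper still holding the trigger squeezed.

**Blade:** I took the middle-sized blade from its holder and lowered it into the gap. It touched down at TCP z 0.0761, against 0.0762 expected for fully down.

**Clamping:** I pumped the trigger with two full strokes and one partial stroke, then a final stroke that I am holding. The jaw was never pushed by hand.

**Last checks:**
- **Stripes:** in the final scene picture the yellow is gone, about 5 mm of green shows and the red is fully out. That puts the nose about 8 mm in, where the limits are 6 and 13 mm.
- **Blade and cube:** the nose is on the cube, and the blade's handle stands right beside the stop. I did not measure the flat contact between blade and stop directly.
- **Hold:** the fingers stayed steady at a 23.8 mm opening, with about 12 N sideways at the wrist.

**Disagreements:** some first hand-read cube corners gave impossible positions, so I dropped them. The one consistent corner gave a 9 mm gap to the stop, which matches the stated 9 to 12 mm. A rough hover projection in the scene camera was about 1.5 pixels off. I went by the wrist view there, and the blade's clean descent bore it out. The arm gave way by 2 to 4 mm under the trigger load, which I corrected before the last squeeze.

I did not command any move near the tray, wheels or brush, but I took no final picture to confirm they stayed put.

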